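Free the seized latch of the vegetable cutter and open its hatch

TASK

The red latch on the vegetable cutter's deck is seized with dried starch. Hold its black wing grip and rock it back and forth in small arcs, turning back whenever it stops giving and never forcing it (the spindle shears), until it breaks free, then turn it anticlockwise to its open stop and slide the hatch cover by its blue grip fully open. Leave everything else standing where it is.

Things in the scene. Friction and masses are not known exactly. Their poses are not given: they have to be found in the camera images.
- cutter: low steel vegetable cutter fixed to the table, 280 x 400 mm, deck 150 mm above the table; origin under its middle, x across it (away from its front panel), y along it to the discharge chute, z up. On the deck: latch (axis at x -75, y 20 mm), hatch cover (starts around x 40, y -95 mm) and a 12 mm high stop at the end of its travel
- latch (a joint): angle of the latch spindle and its red tongue (75 mm long, 13 mm wide, top 11 mm over the deck), rad. Near 0 the tongue points along the cutter's +x and blocks the cover; positive is anticlockwise from above; open stop at 1.35 (tongue at the green mark); the cover is clear of it from about 1.0. Once free it turns at about 0.05 N m. How it is seized: see latch_hub
- latch_hub (a point): on the latch axis, 12 mm above the deck, turning with the spindle, x along the tongue. While seized it gives only 0.05 to 0.27 rad each way: a swing pushed on against 0.1 to 0.3 N m until it stops solid grinds the crust and gives the next swing the other way up to 0.13 rad more room; one way alone gains nothing. After 4 to 6 swings (up to 0.27 rad) it is free anticlockwise
- wing_grip (a point): middle of the black wing grip, on the latch axis, 38.5 mm above the deck; an upright plate 46 mm long (its x), 13 mm thick (its y), from 20.5 to 56.5 mm above the deck. A springy hub of 5 N m per rad joins it to the spindle; at rest it is in line with the tongue. Wound up 0.12 rad against the spindle (0.6 N m), the spindle shears and the job is lost
- cover (a joint): how far the hatch cover is slid along the cutter's +y, m; 0 shut, 0.12 fully open at its stop; rubbing resistance about 3 N. With the tongue across it moves only 40 to 50 mm
- cover_grip (a point): middle of the blue upright grip of the hatch cover, 34 mm above the deck; the grip is 45 mm along the cutter's x, 12 mm along its y (and along the travel), and rises to 48 mm above the deck from the cover's flat top at 10 mm. The cover is 116 mm (x) by 140 mm (y)
- pusher: loose white plastic food pusher, 48 mm wide, 62 mm high, standing on the cutter's deck; origin under it; leave alone
- basin: loose steel bowl, 200 mm wide, 75 mm high; origin under it; leave alone
- colander: loose red plastic colander, 170 mm wide, 60 mm high; origin under it; leave alone
- spray: loose green bottle, 60 mm wide, 190 mm high; origin under it; leave alone
- soap: loose red bottle, 56 mm wide, 160 mm high; origin under it; leave alone
- brush: loose blue brush lying on the table; leave alone
- cup: loose steel cup, 74 mm wide, 85 mm high; origin under it; leave alone

How it is judged:
By the outcome, as a careful person would: the job done as asked, in the order asked, and still so for the second after the job is handed in, with the robot touching nothing.
It also fails if it takes over 72 s, if anything falls off the work surface, if the arm or the gripper's body presses on something with over 40 N, if the wrist force passes 120 N, or if a joint passes its speed limit or range.

ROBOT

A 6-joint arm with a two-finger parallel gripper is mounted at the origin on the work surface. World frame = base frame: x ahead of the robot, y to its left, z up, the work surface at z = 0. Lengths are in m, angles in rad, forces in N, time in s.
With the tool pointing down it reaches from about 0.25 to 0.8 m from the base axis. Payload 3.9 kg.
Tool frame: the origin (TCP) lies at the very end of the fingers, on their centre line; the grasp point (between the pads) lies grasp_offset behind it (grasp_offset is the distance from the TCP to the grasp point, in m); x points along the fingers, z is the direction in which the jaws open and shut, and the axes are right-handed (so a half turn about x gives the same grasp; the last joint's range is limited). The gripper opens to 85 mm and grips with 20 to 120 N. Pads are 22 mm wide; open, the fingers measure 114 mm over their backs; the gripper's body (76 mm by 85 mm) begins 54 mm behind the grasp point. The pads swing forward as they close: fully open they stand 13 mm farther back than shut.
Start: joints at [1.137, 0.26, -0.138, 1.173, 0, 1.571], TCP at [0.221, 0.476, 0.231] pointing down, gripper open.
Joint ranges: [-2.78, 2.78], [-0.83, 1.72], [-1.28, 1.37], [-1.9, 2.12], [-1.57, 1.48], [-3.14, 3.14]. Speed limits (rad/s): [2.57, 2.57, 3.14, 3.14, 3.14, 3.14].

INTERFACE

Orientations are given as a unit quaternion [w, x, y, z].
In Python, from cell import * gives the robot as it stands.
- The arm moves only by the tool send_rows, never from a script. Its argument "deltas" is text: rows parted by semicolons, each of 7 numbers parted by spaces: the shift along the world's x, y, z in m, then the turn, a rotation vector about the world's x, y, z in rad, then the opening, from -1 (shut) to 1 (fully open). A call has exactly 8 rows; each row shifts and turns the commanded pose from where the row before left it; what a row does not reach is not made up. A row lasts 1/8 s, in which the tool goes at most 62.5 mm and 10.7 degrees, less where a joint would pass 70% of its speed; a pose out of reach is approached as far as the arm can. A call is refused whole if a number of a shift passes 0.0625 or a number of a turn 0.188, either way. A call with a gripper value outside its range is refused whole. The fingers move at their own pace and stop on an object; the grip force is fixed at half the most. Time passes only in rows, so rows that do not move let the fingers close, or fill a call up. It gives the time, the measured TCP pose, the force and the opening at its end, in the units of the state.
- sense(): the state, without advancing time (a new reading comes with each control period).
- grab_frame(name): name is "scene" or "top" or "wrist"; returns the picture (400x640x3 uint8, red, green, blue); there is no depth.
- get_calibration(name): a dict with "intrinsics" (3x3 intrinsics, pixels), "k1" (the pictures are not rectified: a ray, as slopes to the right and down, at radius r is drawn at 1 + k1 r^2 times it, then the intrinsics apply), "position" and "orientation" of the camera in the world; the wrist camera has in their place "mount" (4x4, takes a point from camera to tool coordinates, whose origin is the TCP and whose axes are the tool frame's). Camera axes: x right, y up, looking along -z (the intrinsics and any distortion apply to the point x, -y, -z); pixel columns grow to the right and rows downward; lengths in m; the calibration is good to about 2 mm. A picture is of the moment at which its call begins: read the wrist's pose just before it. get_calibration takes no time and is no camera call.
- sign_off(): hands the job in, once; it reports no verdict.
The state is a dict: "time": time; "joint_positions": joint angles; "joint_velocities": joint speeds; "joint_torque": joint torques, N m; "tool_pos": TCP position; "ee_rot": TCP orientation; "force": force on the tool from outside, world axes, zero at the start; "ft_torque": the same for the moment, N m; "gripper_width": finger opening in m.
Only numpy, scipy, OpenCV 4.12 (cv2) and the standard library are available. Lean on these libraries where they do the work, as an engineer would, in place of code of your own. Each camera call takes 0.05 s, during which the arm holds its last target.

## Working session

There is one attempt and no reset: what is moved stays moved. The work goes in short steps, Python scripts to look and compute and a tool call to move; the robot and the scene stay as the last step left them, time stands still between calls to the robot, and variables do not carry over. Pictures are saved under pics/ and viewed, and the job is handed in when it is done.

Besides the shell and the picture viewer there is one more tool, called after ">>>" as name(argument=value, ...), one argument or row to a line, values as JSON. send_rows: Moves the arm, as the interface text tells. Its arguments: {"type":"object","properties":{"deltas":{"type":"string"}},"required":["deltas"]}

```bash
ls; mkdir -p pics
python3 - <<'E'
from cell import *
import cv2
print(sense())
for n in("scene","top","wrist"):
    c=get_calibration(n);print(n,c)
    cv2.imwrite(f"pics/{n}0.png",grab_frame(n)[:,:,::-1])
E
```

```text
pics
{'time': 0.0, 'joint_positions': array([ 1.13700484e+00,  2.60700159e-01, -1.39466088e-01,  1.17269259e+00,
       -5.16967757e-06,  1.57079089e+00]), 'joint_velocities': array([ 0.0002569 , -0.00032694,  0.00067444,  0.00038731, -0.00064872,
       -0.00032613]), 'joint_torque': array([ 1.19942306e-03, -4.05681288e+01,  2.53922725e+01,  1.88976154e-02,
        1.01940566e-04, -4.17287069e-06]), 'tool_pos': array([0.22036008, 0.47571178, 0.23041975]), 'ee_rot': array([ 0.59526979, -0.38108106,  0.59649684,  0.38029282]), 'force': array([-0.40681022, -0.15092463,  0.19070051]), 'ft_torque': array([ 0.00886617, -0.03424671,  0.01156356]), 'gripper_width': 0.08524643443375655}
scene {'intrinsics': array([[409.77278091,   0.        , 316.85863662],
       [  0.        , 409.77278091, 197.81934841],
       [  0.        ,   0.        ,   1.        ]]), 'k1': -0.10269007176608806, 'position': array([ 0.96415547, -0.27590407,  1.0603508 ]), 'orientation': array([0.8337921 , 0.23582419, 0.14041291, 0.47902181])}
top {'intrinsics': array([[405.32859874,   0.        , 322.10364198],
       [  0.        , 405.32859874, 197.63853647],
       [  0.        ,   0.        ,   1.        ]]), 'k1': -0.07046805400312361, 'position': array([ 0.23829747, -0.02867653,  1.19413443]), 'orientation': array([ 0.73386774,  0.07666434, -0.06788931, -0.67152942])}
wrist {'intrinsics': array([[326.87248652,   0.        , 317.8242515 ],
       [  0.        , 326.87248652, 199.28151897],
       [  0.        ,   0.        ,   1.        ]]), 'k1': -0.015680031679773703, 'mount': array([[-3.15170419e-04,  3.24450873e-01, -9.45902496e-01,
        -1.41600162e-01],
       [ 1.25077346e-04,  9.45902548e-01,  3.24450849e-01,
         8.39497129e-02],
       [ 9.99999943e-01, -1.60536634e-05, -3.38701957e-04,
        -3.67947514e-04],
       [ 0.00000000e+00,  0.00000000e+00,  0.00000000e+00,
         1.00000000e+00]])}
```

View pics/scene0.png

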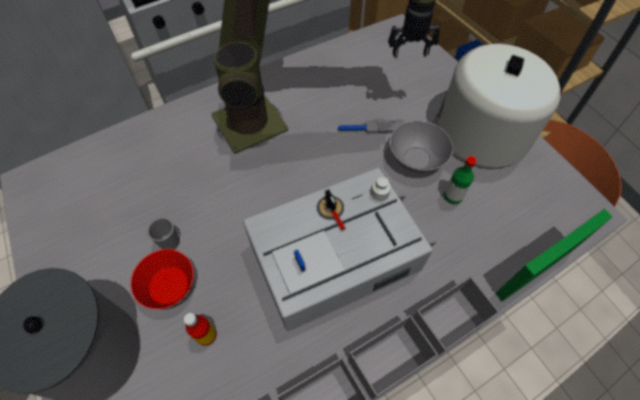

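View pics/top0.png

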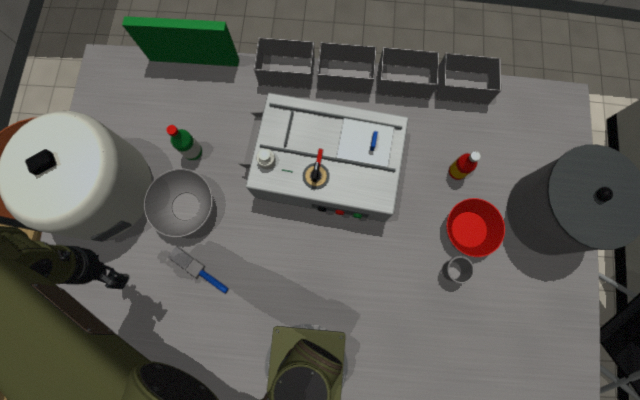

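```bash
python3 -c "
from cell import *
print(grasp_offset)"
```

```text
0.0187
```

```bash
cat > h.py <<'E'
import numpy as np, cv2
from scipy.spatial.transform import Rotation as R
from cell import *
def q2R(q): return R.from_quat(np.r_[q[1:],q[0]]).as_matrix()
def campose(n,s=None):
    c=get_calibration(n)
    if n!="wrist": return c,np.array(c["position"]),q2R(c["orientation"])
    s=s or sense(); M=np.array(c["mount"]); T=q2R(s["ee_rot"])
    return c,s["tool_pos"]+T@M[:3,3],T@M[:3,:3]
def ray(n,px,s=None):
    c,p,Rm=campose(n,s); K=np.array(c["intrinsics"])
    D=np.array([c["k1"],0,0,0,0.])
    u=cv2.undistortPointsIter(np.array([[px]],float),K,D,None,None,(3,50,1e-10))[0,0]
    return p,Rm@np.array([u[0],-u[1],-1.])
def onz(n,px,z,s=None):
    p,d=ray(n,px,s); return p+d*(z-p[2])/d[2]
def proj(n,X,s=None):
    c,p,Rm=campose(n,s);K=np.array(c["intrinsics"])
    v=(np.atleast_2d(X)-p)@Rm; v=v*[1,-1,-1]
    return cv2.projectPoints(v.astype(float),np.zeros(3),np.zeros(3),K,np.array([c["k1"],0,0,0,0.]))[0][:,0]
def tri(obs):
    A=np.zeros((3,3));b=np.zeros(3);L=[]
    for n,px,s in obs:
        p,d=ray(n,px,s);d=d/np.linalg.norm(d);P=np.eye(3)-np.outer(d,d);A+=P;b+=P@p;L.append((p,P))
    x=np.linalg.solve(A,b);return x,[np.linalg.norm(P@(x-p))*1000 for p,P in L]
E
python3 - <<'E'
import cv2
a=cv2.imread('pics/top0.png')[85:225,235:420];cv2.imwrite('pics/topc.png',cv2.resize(a,None,fx=4,fy=4,interpolation=cv2.INTER_CUBIC))
a=cv2.imread('pics/scene0.png')[165:325,240:440];cv2.imwrite('pics/scenec.png',cv2.resize(a,None,fx=3.7,fy=3.7,interpolation=cv2.INTER_CUBIC))
E
```

```text
(no output)
```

View pics/topc.png

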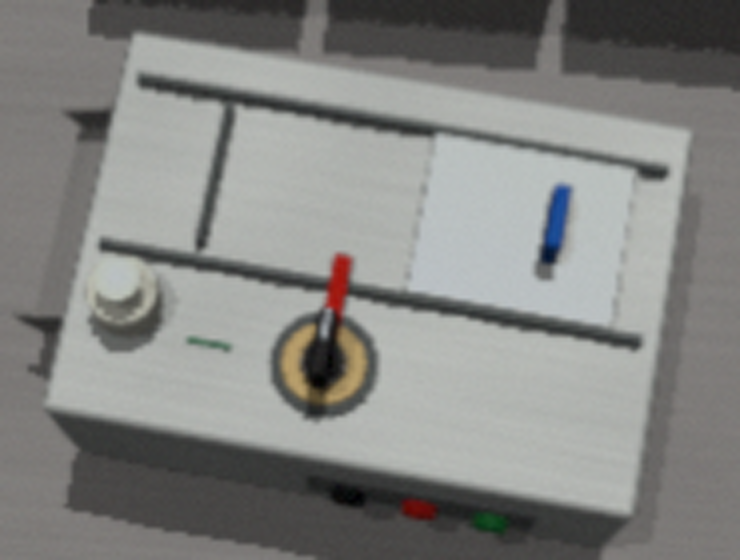

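View pics/scenec.png

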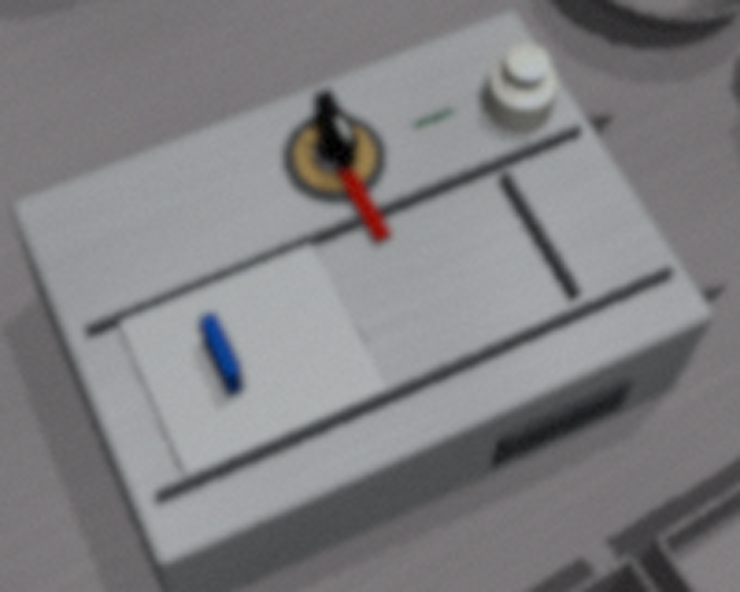

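```bash
cat > cut.py <<'E'
from h import *
t=lambda x,y:((x+.5)/4-.5+235,(y+.5)/4-.5+85)
s=lambda x,y:((x+.5)/3.7-.5+240,(y+.5)/3.7-.5+165)
loc=np.array([[.14,.2],[.14,-.2],[-.14,-.2],[-.14,.2]])
def fit(P,loc):
    a=loc-loc.mean(0);b=P-P.mean(0)
    th=np.arctan2((a[:,0]*b[:,1]-a[:,1]*b[:,0]).sum(),(a*b).sum())
    c,s_=np.cos(th),np.sin(th);Rm=np.array([[c,-s_],[s_,c]]);o=P.mean(0)-Rm@loc.mean(0)
    return th,o,(P-(loc@Rm.T+o))*1000
if __name__=="__main__":
    T=[t(135,35),t(690,130),t(632,515),t(48,407)]
    S=[s(711,316),s(165,560),s(15,203),s(520,12)]
    for n,C in(("top",T),("scene",S)):
        P=np.array([onz(n,p,.15)[:2] for p in C]);th,o,r=fit(P,loc);print(n,th,o,r.round(1).tolist())
        Rm=np.array([[np.cos(th),-np.sin(th)],[np.sin(th),np.cos(th)]])
        print(' latch',o+Rm@[-.075,.02],'cover',o+Rm@[.04,-.095])
    print('grip tri',tri([("top",t(562,190),None),("scene",s(208,320),None)]),tri([("top",t(551,255),None),("scene",s(236,383),None)]))
    print('tongue tip',onz("top",t(342,258),.161),onz("scene",s(383,236),.161))
    print('ring',onz("top",t(325,362),.15),onz("scene",s(333,156),.15))
E
python3 cut.py
```

```text
top -0.0960728380962236 [ 0.58376503 -0.01149466] [[-4.3, -3.8], [-2.8, 4.5], [3.6, 3.8], [3.5, -4.6]]
 latch [0.51102939 0.01560749] cover [ 0.61446769 -0.10989358]
scene -0.10538289857491442 [ 0.58858886 -0.01041128] [[-6.1, -5.7], [-3.4, 6.3], [4.6, 2.7], [4.9, -3.4]]
 latch [0.51610869 0.01736686] cover [ 0.6183741  -0.10909177]
grip tri (array([ 0.61432193, -0.12941071,  0.23483297]), [np.float64(4.323728132697259), np.float64(4.323728132697363)]) (array([ 0.61306303, -0.12601475,  0.12411833]), [np.float64(6.100716494131366), np.float64(6.100716494131387)])
tongue tip [0.58355643 0.0108861  0.161     ] [0.58684378 0.00943608 0.161     ]
ring [0.51390609 0.0160494  0.15      ] [0.51130364 0.01616792 0.15      ]
```

Run:
```python
from cut import *
print('grip tri',tri([("top",t(562,190),None),("scene",s(236,380),None)]),tri([("top",t(549,255),None),("scene",s(208,320),None)]))
print('wing top ends', onz("top",t(328,315),.2065),onz("top",t(318,380),.2065),onz("scene",s(323,98),.2065),onz("scene",s(345,155),.2065))
print('pusher',onz("top",t(120,285),.20))
print(q2R(sense()["ee_rot"]).round(3))
```

```text
grip tri (array([ 0.63571192, -0.12986562,  0.18455537]), [np.float64(0.5566374060763304), np.float64(0.5566374060763293)]) (array([ 0.5906005 , -0.12464502,  0.1822933 ]), [np.float64(0.18357020388695605), np.float64(0.18357020388695286)])
wing top ends [0.5298236  0.01457284 0.2065    ] [0.48696696 0.0169332  0.2065    ] [0.49736287 0.01553987 0.2065    ] [0.5427312  0.00520484 0.2065    ]
pusher [0.5400914  0.14970592 0.2       ]
[[-0.001 -0.907  0.42 ]
 [-0.001  0.42   0.907]
 [-1.    -0.    -0.001]]
```

View pics/wrist0.png

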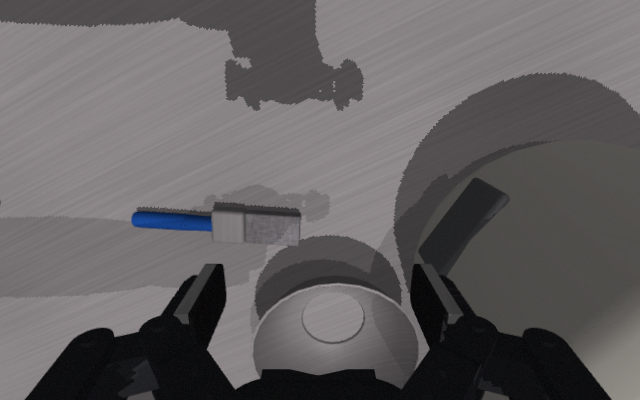

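>>> send_rows(
  deltas="0.02 -0.03 0.02 0 0 0.03 1;0.03 -0.048 0.02 0 0 0.04 1;0.03 -0.048 0.02 0 0 0.04 1;0.03 -0.048 0.01 0 0 0.04 1;0.03 -0.048 0 0 0 0.04 1;0.03 -0.048 0 0 0 0.04 1;0.03 -0.048 0 0 0 0.04 1;0.03 -0.048 0 0 0 0.03 1",
)

```text
time: 1.15
tool_pos: [0.4513, 0.1086, 0.3012]
ee_rot: [0.532, -0.466, 0.532, 0.466]
force: [0.1, 1.0, -0.3]
gripper_width: 0.0854
```

>>> send_rows(
  deltas="0.03 -0.047 0 0 0 0.03 1;0.022 -0.03 0 0 0 0 1;0.01 -0.016 0 0 0 0 1;0 0 0 0 0 0 0.2;0 0 0 0 0 0 0.2;0 0 0 0 0 0 0.2;0 0 0 0 0 0 0.2;0 0 0 0 0 0 0.2",
)

```text
time: 2.15
tool_pos: [0.5125, 0.0179, 0.3015]
ee_rot: [0.525, -0.474, 0.525, 0.474]
force: [-0.6, -0.1, -0.1]
gripper_width: 0.0512
```

Run:
```python
from h import *
import pickle
s=sense();im=grab_frame("wrist");pickle.dump(s,open('s1.pkl','wb'))
cv2.imwrite("pics/w1.png",im[:,:,::-1])
print(s["tool_pos"],q2R(s["ee_rot"]).round(3).tolist(),s["gripper_width"],s["joint_positions"],s["force"],s["ft_torque"],s["time"])
```

```text
[0.51248258 0.01786652 0.30148481] [[0.0, -0.995, 0.103], [0.0, 0.103, 0.995], [-1.0, -0.0, 0.0]] 0.0511662293980639 [ 3.48140254e-02  2.18862610e-01 -1.14325128e-02  1.34022512e+00
  5.53025124e-05  1.37746054e-01] [-0.6396747  -0.08450535 -0.11580323] [ 0.02648618  0.02397333 -0.00380181] 2.15
```

View pics/w1.png

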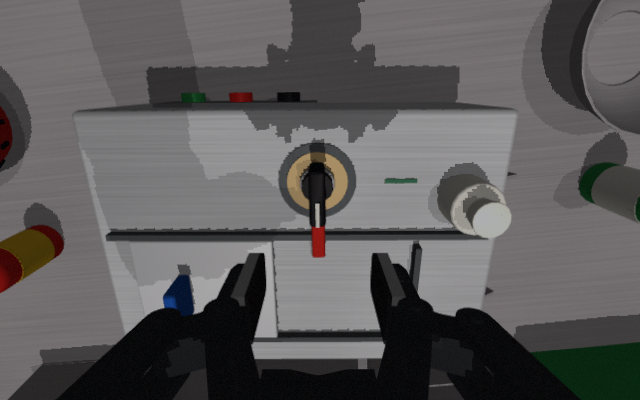

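Run:
```python
import cv2
a=cv2.imread('pics/w1.png')[135:265,255:385];cv2.imwrite('pics/w1c.png',cv2.resize(a,None,fx=4.5,fy=4.5,interpolation=cv2.INTER_CUBIC))
```

```text
(no output)
```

View pics/w1c.png

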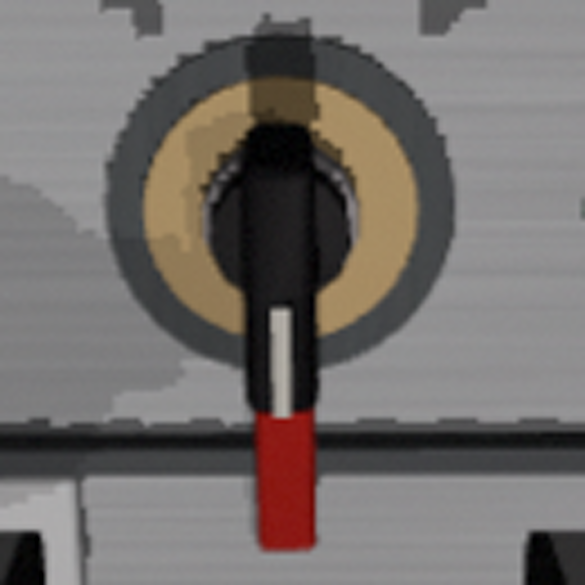

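Run:
```python
from h import *
import pickle
s=pickle.load(open('s1.pkl','rb'))
c=lambda x,y:((x+.5)/4.5-.5+255,(y+.5)/4.5-.5+135)
f=lambda x,y,z:onz("wrist",c(x,y),z,s)
a,b=f(278,165,.2065),f(283,412,.2065);print('wing',a,b,(a+b)/2,np.linalg.norm(a-b),np.arctan2(*(b-a)[1::-1]))
print('stripe',f(280,310,.2065),f(284,415,.2065))
r=f(280,203,.15);tip=f(287,548,.161);print('ring',r,'tip',tip,np.arctan2(*(tip-r)[1::-1]),np.linalg.norm((tip-r)[:2]))
print('deck edges',[onz("wrist",p,.15,s) for p in((78,112),(514,110))])
```

```text
wing [0.4876242  0.01919485 0.2065    ] [0.5318713  0.01544589 0.2065    ] [0.50974775 0.01732037 0.2065    ] 0.04440564070672906 -0.08452595470013999
stripe [0.51296117 0.0168879  0.2065    ] [0.53245805 0.01556123 0.2065    ]
ring [0.50972729 0.01707952 0.15      ] tip [0.58355595 0.01093576 0.161     ] -0.08302508923985963 0.07408384837443932
deck edges [array([ 0.4269382 , -0.18464632,  0.15      ]), array([0.46459833, 0.19470104, 0.15      ])]
```

>>> send_rows(
  deltas="-0.0027 -0.0007 -0.01 0 0 0.018 0.2;0 0 -0.03 0 0 0 0.2;0 0 -0.03 0 0 0 0.2;0 0 -0.025 0 0 0 0.2;0 0 -0.02 0 0 0 0.2;0 0 -0.01 0 0 0 0.2;0 0 -0.0015 0 0 0 0.2;0 0 0 0 0 0 0.2",
)

```text
time: 3.2
tool_pos: [0.5104, 0.0166, 0.1753]
ee_rot: [0.521, -0.478, 0.521, 0.478]
force: [0.2, 0.5, 0.5]
gripper_width: 0.0513
```

Run:
```python
from h import *
s=sense();im=grab_frame("wrist")
cv2.imwrite("pics/w2.png",im[:,:,::-1])
print(s["tool_pos"],q2R(s["ee_rot"]).round(3).tolist(),s["gripper_width"],s["force"],s["ft_torque"],s["time"])
```

```text
[0.51040645 0.01662962 0.17534533] [[0.001, -0.996, 0.086], [-0.0, 0.086, 0.996], [-1.0, -0.001, 0.0]] 0.051286468588263155 [0.24444693 0.45967488 0.46439999] [ 0.06177924  0.04073678 -0.01644275] 3.2
```

View pics/w2.png

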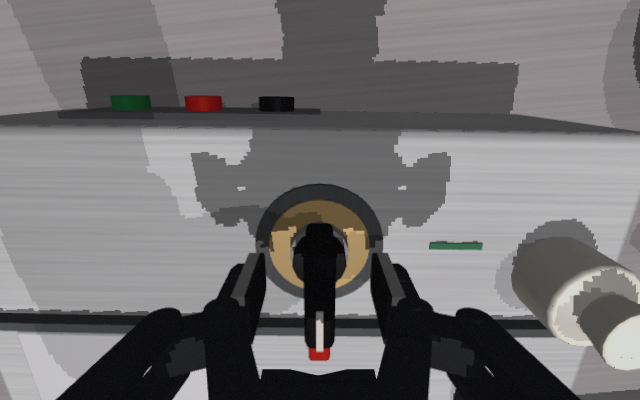

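>>> send_rows(
  deltas="0 0 0 0 0 0 -0.3;0 0 0 0 0 0 -0.6;0 0 0 0 0 0 -1;0 0 0 0 0 0 -1;0 0 0 0 0 0 -1;0 0 0 0 0 0 -1;0 0 0 0 0 0 -1;0 0 0 0 0 0 -1",
)

```text
time: 4.25
tool_pos: [0.5103, 0.0171, 0.1753]
ee_rot: [0.521, -0.478, 0.52, 0.478]
force: [-1.4, 2.6, 4.6]
gripper_width: 0.0119
```

```bash
cat > st.py <<'E'
from h import *
s=sense();T=q2R(s["ee_rot"])
print("t",s["time"],s["tool_pos"].round(4),"yaw %.4f"%(np.arctan2(-T[0,2],T[1,2])),"w %.4f"%s["gripper_width"],"F",s["force"].round(2),"M",s["ft_torque"].round(3),"j",s["joint_positions"].round(3)[[0,5]], "jt6",s["joint_torque"].round(3)[5])
E
python3 st.py; python3 st.py
```

```text
t 4.25 [0.5103 0.0171 0.1753] yaw -0.0855 w 0.0119 F [-1.36  2.62  4.63] M [0.49  0.176 0.011] j [0.033 0.118] jt6 0.005
t 4.25 [0.5103 0.0171 0.1753] yaw -0.0855 w 0.0119 F [-1.36  2.62  4.63] M [0.49  0.176 0.011] j [0.033 0.118] jt6 0.005
```

>>> send_rows(
  deltas="0 0 0 0 0 0.01 -1;0 0 0 0 0 0.01 -1;0 0 0 0 0 0.01 -1;0 0 0 0 0 0.01 -1;0 0 0 0 0 0.01 -1;0 0 0 0 0 0 -1;0 0 0 0 0 0 -1;0 0 0 0 0 0 -1",
)

```text
time: 5.25
tool_pos: [0.5103, 0.0171, 0.1753]
ee_rot: [0.509, -0.491, 0.508, 0.491]
force: [-0.7, 1.9, 5.1]
gripper_width: 0.0124
```

```bash
python3 st.py
```

```text
t 5.25 [0.5103 0.0171 0.1753] yaw -0.0357 w 0.0124 F [-0.74  1.87  5.14] M [ 0.516  0.17  -0.02 ] j [0.033 0.069] jt6 -0.04
```

>>> send_rows(
  deltas="0 0 0 0 0 0.01 -1;0 0 0 0 0 0.01 -1;0 0 0 0 0 0.01 -1;0 0 0 0 0 0.01 -1;0 0 0 0 0 0 -1;0 0 0 0 0 0 -1;0 0 0 0 0 0 -1;0 0 0 0 0 0 -1",
)

```text
time: 6.25
tool_pos: [0.5103, 0.017, 0.1753]
ee_rot: [-0.499, 0.501, -0.498, -0.501]
force: [-0.1, 2.0, 4.4]
gripper_width: 0.0123
```

```bash
python3 st.py;python3 - <<'E'
from h import *
im=grab_frame("wrist")
cv2.imwrite("pics/w3.png",im[:,:,::-1])
E
```

```text
t 6.25 [0.5103 0.017  0.1753] yaw 0.0043 w 0.0123 F [-0.12  1.95  4.35] M [ 0.539  0.106 -0.046] j [0.033 0.029] jt6 -0.04
```

View pics/w3.png

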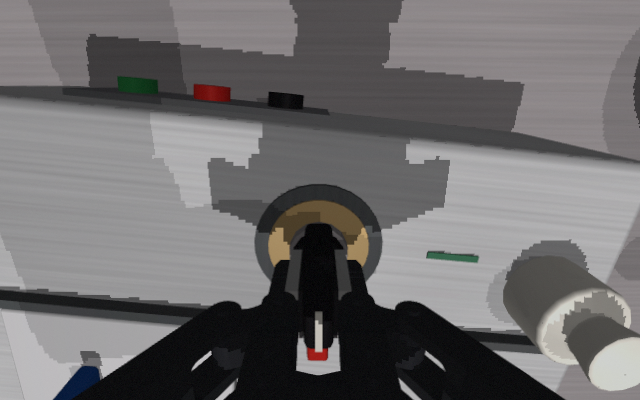

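>>> send_rows(
  deltas="0 0 0 0 0 0.01 -1;0 0 0 0 0 0.01 -1;0 0 0 0 0 0.01 -1;0 0 0 0 0 0.01 -1;0 0 0 0 0 0 -1;0 0 0 0 0 0 -1;0 0 0 0 0 0 -1;0 0 0 0 0 0 -1",
)

```text
time: 7.3
tool_pos: [0.5103, 0.017, 0.1753]
ee_rot: [-0.489, 0.511, -0.488, -0.511]
force: [-0.1, 1.2, 5.5]
gripper_width: 0.0118
```

```bash
python3 st.py
```

```text
t 7.3 [0.5103 0.017  0.1753] yaw 0.0439 w 0.0118 F [-0.11  1.23  5.52] M [ 0.481  0.15  -0.168] j [ 0.033 -0.011] jt6 -0.146
```

>>> send_rows(
  deltas="0 0 0 0 0 0.01 -1;0 0 0 0 0 0.01 -1;0 0 0 0 0 0.01 -1;0 0 0 0 0 0.01 -1;0 0 0 0 0 0 -1;0 0 0 0 0 0 -1;0 0 0 0 0 0 -1;0 0 0 0 0 0 -1",
)

```text
time: 8.3
tool_pos: [0.5103, 0.0169, 0.1753]
ee_rot: [-0.479, 0.521, -0.478, -0.52]
force: [-0.9, 1.9, 5.0]
gripper_width: 0.0123
```

```bash
python3 st.py
```

```text
t 8.3 [0.5103 0.0169 0.1753] yaw 0.0836 w 0.0123 F [-0.87  1.86  4.99] M [ 0.455  0.155 -0.221] j [ 0.033 -0.051] jt6 -0.25
```

>>> send_rows(
  deltas="0 0 0 0 0 0.01 -1;0 0 0 0 0 0.01 -1;0 0 0 0 0 0.01 -1;0 0 0 0 0 0.005 -1;0 0 0 0 0 0 -1;0 0 0 0 0 0 -1;0 0 0 0 0 0 -1;0 0 0 0 0 0 -1",
)

```text
time: 9.3
tool_pos: [0.5103, 0.017, 0.1754]
ee_rot: [-0.47, 0.529, -0.469, -0.529]
force: [-1.7, 1.7, 5.3]
gripper_width: 0.0121
```

```bash
python3 st.py
```

```text
t 9.3 [0.5103 0.017  0.1754] yaw 0.1183 w 0.0121 F [-1.66  1.74  5.26] M [ 0.456  0.14  -0.435] j [ 0.033 -0.086] jt6 -0.375
```

>>> send_rows(
  deltas="0 0 0 0 0 -0.035 -1;0 0 0 0 0 -0.035 -1;0 0 0 0 0 -0.035 -1;0 0 0 0 0 -0.035 -1;0 0 0 0 0 -0.035 -1;0 0 0 0 0 -0.03 -1;0 0 0 0 0 -0.025 -1;0 0 0 0 0 0 -1",
)

```text
time: 10.3
tool_pos: [0.5103, 0.0171, 0.1753]
ee_rot: [0.527, -0.472, 0.526, 0.472]
force: [-0.6, 2.6, 6.0]
gripper_width: 0.0123
```

```bash
python3 st.py
```

```text
t 10.3 [0.5103 0.0171 0.1753] yaw -0.1106 w 0.0123 F [-0.6   2.61  5.99] M [0.531 0.184 0.059] j [0.033 0.143] jt6 0.07
```

>>> send_rows(
  deltas="0 0 0 0 0 -0.01 -1;0 0 0 0 0 -0.01 -1;0 0 0 0 0 -0.01 -1;0 0 0 0 0 -0.01 -1;0 0 0 0 0 -0.01 -1;0 0 0 0 0 -0.01 -1;0 0 0 0 0 0 -1;0 0 0 0 0 0 -1",
)

```text
time: 11.3
tool_pos: [0.5103, 0.0172, 0.1753]
ee_rot: [0.541, -0.456, 0.54, 0.456]
force: [-0.3, 3.1, 5.2]
gripper_width: 0.012
```

```bash
python3 st.py
```

```text
t 11.3 [0.5103 0.0172 0.1753] yaw -0.1704 w 0.0120 F [-0.26  3.14  5.15] M [0.551 0.183 0.062] j [0.033 0.203] jt6 0.048
```

>>> send_rows(
  deltas="0 0 0 0 0 -0.01 -1;0 0 0 0 0 -0.01 -1;0 0 0 0 0 -0.01 -1;0 0 0 0 0 -0.01 -1;0 0 0 0 0 -0.01 -1;0 0 0 0 0 -0.01 -1;0 0 0 0 0 0 -1;0 0 0 0 0 0 -1",
)

```text
time: 12.3
tool_pos: [0.5103, 0.0172, 0.1753]
ee_rot: [0.555, -0.439, 0.554, 0.439]
force: [-1.5, 2.2, 4.8]
gripper_width: 0.0121
```

```bash
python3 st.py
```

```text
t 12.3 [0.5103 0.0172 0.1753] yaw -0.2298 w 0.0121 F [-1.49  2.16  4.81] M [0.584 0.197 0.209] j [0.033 0.263] jt6 0.24
```

>>> send_rows(
  deltas="0 0 0 0 0 -0.01 -1;0 0 0 0 0 -0.01 -1;0 0 0 0 0 -0.01 -1;0 0 0 0 0 -0.01 -1;0 0 0 0 0 0 -1;0 0 0 0 0 0 -1;0 0 0 0 0 0 -1;0 0 0 0 0 0 -1",
)

```text
time: 13.3
tool_pos: [0.5103, 0.0172, 0.1753]
ee_rot: [0.563, -0.428, 0.562, 0.428]
force: [-0.8, 2.9, 5.0]
gripper_width: 0.0119
```

```bash
python3 st.py
```

```text
t 13.3 [0.5103 0.0172 0.1753] yaw -0.2697 w 0.0119 F [-0.81  2.88  4.96] M [0.597 0.115 0.228] j [0.033 0.303] jt6 0.251
```

Still giving at about 0.24 N m.

>>> send_rows(
  deltas="0 0 0 0 0 -0.01 -1;0 0 0 0 0 -0.01 -1;0 0 0 0 0 -0.01 -1;0 0 0 0 0 -0.01 -1;0 0 0 0 0 0 -1;0 0 0 0 0 0 -1;0 0 0 0 0 0 -1;0 0 0 0 0 0 -1",
)

```text
time: 14.3
tool_pos: [0.5103, 0.0172, 0.1753]
ee_rot: [0.572, -0.417, 0.571, 0.417]
force: [-1.0, 3.0, 5.9]
gripper_width: 0.0123
```

```bash
python3 st.py
```

```text
t 14.3 [0.5103 0.0172 0.1753] yaw -0.3095 w 0.0123 F [-0.96  3.04  5.91] M [0.618 0.146 0.344] j [0.033 0.343] jt6 0.339
```

>>> send_rows(
  deltas="0 0 0 0 0 -0.008 -1;0 0 0 0 0 -0.008 -1;0 0 0 0 0 0 -1;0 0 0 0 0 0.06 -1;0 0 0 0 0 0.08 -1;0 0 0 0 0 0.08 -1;0 0 0 0 0 0.08 -1;0 0 0 0 0 0.05 -1",
)

```text
time: 15.3
tool_pos: [0.5103, 0.017, 0.1753]
ee_rot: [-0.494, 0.506, -0.493, -0.506]
force: [-0.9, 2.2, 6.2]
gripper_width: 0.0122
```

```bash
python3 st.py
```

```text
t 15.3 [0.5103 0.017  0.1753] yaw 0.0251 w 0.0122 F [-0.92  2.16  6.24] M [ 0.455  0.215 -0.032] j [0.033 0.008] jt6 0.229
```

>>> send_rows(
  deltas="0 0 0 0 0 0.02 -1;0 0 0 0 0 0.02 -1;0 0 0 0 0 0.02 -1;0 0 0 0 0 0.01 -1;0 0 0 0 0 0.01 -1;0 0 0 0 0 0 -1;0 0 0 0 0 0 -1;0 0 0 0 0 0 -1",
)

```text
time: 16.3
tool_pos: [0.5103, 0.0169, 0.1754]
ee_rot: [-0.474, 0.525, -0.473, -0.525]
force: [-1.3, 3.4, 6.0]
gripper_width: 0.0121
```

```bash
python3 st.py
```

```text
t 16.3 [0.5103 0.0169 0.1754] yaw 0.1030 w 0.0121 F [-1.33  3.4   6.  ] M [ 0.472  0.156 -0.158] j [ 0.033 -0.07 ] jt6 -0.142
```

>>> send_rows(
  deltas="0 0 0 0 0 0.01 -1;0 0 0 0 0 0.01 -1;0 0 0 0 0 0.01 -1;0 0 0 0 0 0.01 -1;0 0 0 0 0 0.01 -1;0 0 0 0 0 0.005 -1;0 0 0 0 0 0 -1;0 0 0 0 0 0 -1",
)

```text
time: 17.3
tool_pos: [0.5103, 0.0169, 0.1754]
ee_rot: [-0.459, 0.538, -0.459, -0.538]
force: [-0.8, 2.4, 6.1]
gripper_width: 0.012
```

```bash
python3 st.py
```

```text
t 17.3 [0.5103 0.0169 0.1754] yaw 0.1577 w 0.0120 F [-0.76  2.41  6.14] M [ 0.406  0.204 -0.19 ] j [ 0.033 -0.125] jt6 -0.21
```

>>> send_rows(
  deltas="0 0 0 0 0 0.01 -1;0 0 0 0 0 0.01 -1;0 0 0 0 0 0.01 -1;0 0 0 0 0 0.01 -1;0 0 0 0 0 0.01 -1;0 0 0 0 0 0 -1;0 0 0 0 0 0 -1;0 0 0 0 0 0 -1",
)

```text
time: 18.3
tool_pos: [0.5103, 0.0168, 0.1753]
ee_rot: [-0.446, 0.549, -0.445, -0.549]
force: [-1.1, 1.7, 5.5]
gripper_width: 0.0123
```

```bash
python3 st.py
```

```text
t 18.3 [0.5103 0.0168 0.1753] yaw 0.2078 w 0.0123 F [-1.06  1.73  5.46] M [ 0.404  0.135 -0.137] j [ 0.033 -0.175] jt6 -0.188
```

>>> send_rows(
  deltas="0 0 0 0 0 0.01 -1;0 0 0 0 0 0.01 -1;0 0 0 0 0 0.01 -1;0 0 0 0 0 0.01 -1;0 0 0 0 0 0.01 -1;0 0 0 0 0 0 -1;0 0 0 0 0 0 -1;0 0 0 0 0 0 -1",
)

```text
time: 19.3
tool_pos: [0.5104, 0.0168, 0.1753]
ee_rot: [-0.432, 0.56, -0.431, -0.56]
force: [-0.8, 2.4, 5.2]
gripper_width: 0.0118
```

```bash
python3 st.py
```

```text
t 19.3 [0.5104 0.0168 0.1753] yaw 0.2571 w 0.0118 F [-0.81  2.36  5.21] M [ 0.408  0.108 -0.419] j [ 0.033 -0.224] jt6 -0.403
```

>>> send_rows(
  deltas="0 0 0 0 0 -0.06 -1;0 0 0 0 0 -0.09 -1;0 0 0 0 0 -0.09 -1;0 0 0 0 0 -0.09 -1;0 0 0 0 0 -0.09 -1;0 0 0 0 0 -0.08 -1;0 0 0 0 0 -0.04 -1;0 0 0 0 0 0 -1",
)

```text
time: 20.3
tool_pos: [0.5103, 0.0172, 0.1753]
ee_rot: [0.566, -0.425, 0.565, 0.425]
force: [-0.7, 3.0, 5.1]
gripper_width: 0.0124
```

```bash
python3 st.py
```

```text
t 20.3 [0.5103 0.0172 0.1753] yaw -0.2815 w 0.0124 F [-0.72  2.99  5.06] M [0.588 0.2   0.093] j [0.033 0.315] jt6 0.133
```

>>> send_rows(
  deltas="0 0 0 0 0 -0.01 -1;0 0 0 0 0 -0.01 -1;0 0 0 0 0 -0.01 -1;0 0 0 0 0 -0.01 -1;0 0 0 0 0 -0.01 -1;0 0 0 0 0 -0.01 -1;0 0 0 0 0 0 -1;0 0 0 0 0 0 -1",
)

```text
time: 21.3
tool_pos: [0.5103, 0.0173, 0.1753]
ee_rot: [0.578, -0.408, 0.577, 0.408]
force: [-1.1, 1.7, 6.0]
gripper_width: 0.0121
```

```bash
python3 st.py
```

```text
t 21.3 [0.5103 0.0173 0.1753] yaw -0.3409 w 0.0121 F [-1.11  1.69  5.98] M [0.596 0.178 0.194] j [0.033 0.374] jt6 0.188
```

>>> send_rows(
  deltas="0 0 0 0 0 -0.01 -1;0 0 0 0 0 -0.01 -1;0 0 0 0 0 -0.01 -1;0 0 0 0 0 -0.01 -1;0 0 0 0 0 -0.01 -1;0 0 0 0 0 0 -1;0 0 0 0 0 0 -1;0 0 0 0 0 0 -1",
)

```text
time: 22.3
tool_pos: [0.5103, 0.0173, 0.1754]
ee_rot: [0.588, -0.393, 0.587, 0.394]
force: [-0.6, 3.5, 6.3]
gripper_width: 0.0121
```

```bash
python3 st.py
```

```text
t 22.3 [0.5103 0.0173 0.1754] yaw -0.3909 w 0.0121 F [-0.6   3.52  6.26] M [0.607 0.181 0.204] j [0.033 0.424] jt6 0.208
```

>>> send_rows(
  deltas="0 0 0 0 0 -0.01 -1;0 0 0 0 0 -0.01 -1;0 0 0 0 0 -0.01 -1;0 0 0 0 0 -0.01 -1;0 0 0 0 0 -0.01 -1;0 0 0 0 0 0 -1;0 0 0 0 0 0 -1;0 0 0 0 0 0 -1",
)

```text
time: 23.3
tool_pos: [0.5104, 0.0174, 0.1753]
ee_rot: [0.598, -0.378, 0.597, 0.379]
force: [-0.2, 3.4, 6.1]
gripper_width: 0.0119
```

```bash
python3 st.py
```

```text
t 23.3 [0.5104 0.0174 0.1753] yaw -0.4404 w 0.0119 F [-0.17  3.42  6.09] M [0.677 0.134 0.377] j [0.033 0.474] jt6 0.335
```

>>> send_rows(
  deltas="0 0 0 0 0 -0.01 -1;0 0 0 0 0 0 -1;0 0 0 0 0 0.08 -1;0 0 0 0 0 0.13 -1;0 0 0 0 0 0.13 -1;0 0 0 0 0 0.13 -1;0 0 0 0 0 0.12 -1;0 0 0 0 0 0.05 -1",
)

```text
time: 24.3
tool_pos: [0.5103, 0.0169, 0.1754]
ee_rot: [-0.451, 0.545, -0.45, -0.545]
force: [-1.0, 1.7, 5.7]
gripper_width: 0.0119
```

```bash
python3 st.py
```

```text
t 24.3 [0.5103 0.0169 0.1754] yaw 0.1902 w 0.0119 F [-0.99  1.73  5.71] M [ 0.403  0.189 -0.058] j [ 0.033 -0.157] jt6 0.169
```

>>> send_rows(
  deltas="0 0 0 0 0 0.01 -1;0 0 0 0 0 0.01 -1;0 0 0 0 0 0.01 -1;0 0 0 0 0 0.01 -1;0 0 0 0 0 0.01 -1;0 0 0 0 0 0 -1;0 0 0 0 0 0 -1;0 0 0 0 0 0 -1",
)

```text
time: 25.3
tool_pos: [0.5103, 0.0168, 0.1753]
ee_rot: [-0.438, 0.556, -0.437, -0.556]
force: [-0.9, 2.2, 5.3]
gripper_width: 0.0122
```

```bash
python3 st.py
```

```text
t 25.3 [0.5103 0.0168 0.1753] yaw 0.2377 w 0.0122 F [-0.9   2.2   5.34] M [ 0.416  0.183 -0.159] j [ 0.033 -0.205] jt6 -0.192
```

>>> send_rows(
  deltas="0 0 0 0 0 0.01 -1;0 0 0 0 0 0.01 -1;0 0 0 0 0 0.01 -1;0 0 0 0 0 0.01 -1;0 0 0 0 0 0.01 -1;0 0 0 0 0 0 -1;0 0 0 0 0 0 -1;0 0 0 0 0 0 -1",
)

```text
time: 26.3
tool_pos: [0.5104, 0.0168, 0.1754]
ee_rot: [-0.424, 0.567, -0.423, -0.566]
force: [-1.2, 2.0, 5.9]
gripper_width: 0.0122
```

```bash
python3 st.py
```

```text
t 26.3 [0.5104 0.0168 0.1754] yaw 0.2876 w 0.0122 F [-1.2   2.02  5.89] M [ 0.35   0.147 -0.287] j [ 0.033 -0.255] jt6 -0.263
```

>>> send_rows(
  deltas="0 0 0 0 0 0.01 -1;0 0 0 0 0 0.01 -1;0 0 0 0 0 0.01 -1;0 0 0 0 0 0 -1;0 0 0 0 0 0 -1;0 0 0 0 0 0 -1;0 0 0 0 0 0 -1;0 0 0 0 0 0 -1",
)

```text
time: 27.3
tool_pos: [0.5104, 0.0168, 0.1754]
ee_rot: [-0.415, 0.573, -0.414, -0.573]
force: [-0.7, 1.8, 4.8]
gripper_width: 0.0123
```

```bash
python3 st.py
```

```text
t 27.3 [0.5104 0.0168 0.1754] yaw 0.3182 w 0.0123 F [-0.7   1.8   4.79] M [ 0.307  0.176 -0.019] j [ 0.033 -0.286] jt6 -0.0
```

>>> send_rows(
  deltas="0 0 0 0 0 0.01 -1;0 0 0 0 0 0.02 -1;0 0 0 0 0 0.02 -1;0 0 0 0 0 0.01 -1;0 0 0 0 0 0.01 -1;0 0 0 0 0 0.01 -1;0 0 0 0 0 0 -1;0 0 0 0 0 0 -1",
)

```text
time: 28.3
tool_pos: [0.5104, 0.0167, 0.1754]
ee_rot: [-0.392, 0.589, -0.391, -0.589]
force: [-0.3, 2.3, 5.4]
gripper_width: 0.0121
```

```bash
python3 st.py
```

```text
t 28.3 [0.5104 0.0167 0.1754] yaw 0.3981 w 0.0121 F [-0.34  2.3   5.44] M [ 0.345  0.173 -0.052] j [ 0.033 -0.365] jt6 -0.041
```

>>> send_rows(
  deltas="0 0 0 0 0 0.04 -1;0 0 0 0 0 0.06 -1;0 0 0 0 0 0.06 -1;0 0 0 0 0 0.06 -1;0 0 0 0 0 0.06 -1;0 0 0 0 0 0.06 -1;0 0 0 0 0 0.04 -1;0 0 0 0 0 0.02 -1",
)

```text
time: 29.3
tool_pos: [0.5106, 0.0165, 0.1753]
ee_rot: [-0.266, 0.656, -0.266, -0.654]
force: [0.5, 1.1, 5.8]
gripper_width: 0.0124
```

```bash
python3 st.py
```

```text
t 29.3 [0.5106 0.0165 0.1753] yaw 0.7986 w 0.0124 F [0.54 1.13 5.76] M [ 0.165 -0.008 -0.048] j [ 0.033 -0.766] jt6 0.047
```

Free and light. On to just short of the stop (yaw ≈1.25).

>>> send_rows(
  deltas="0 0 0 0 0 0.04 -1;0 0 0 0 0 0.06 -1;0 0 0 0 0 0.06 -1;0 0 0 0 0 0.06 -1;0 0 0 0 0 0.06 -1;0 0 0 0 0 0.06 -1;0 0 0 0 0 0.04 -1;0 0 0 0 0 0.02 -1",
)

```text
time: 30.3
tool_pos: [0.5109, 0.0163, 0.1753]
ee_rot: [-0.131, 0.696, -0.131, -0.694]
force: [1.6, 0.2, 5.0]
gripper_width: 0.0125
```

```bash
python3 st.py
```

```text
t 30.3 [0.5109 0.0163 0.1753] yaw 1.1983 w 0.0125 F [1.55 0.23 5.02] M [ 0.1   -0.192 -0.091] j [ 0.032 -1.166] jt6 0.048
```

>>> send_rows(
  deltas="0 0 0 0 0 0.01 -1;0 0 0 0 0 0.02 -1;0 0 0 0 0 0.02 -1;0 0 0 0 0 0.02 -1;0 0 0 0 0 0.01 -1;0 0 0 0 0 0.01 -1;0 0 0 0 0 0 -1;0 0 0 0 0 0 -1",
)

```text
time: 31.3
tool_pos: [0.511, 0.0163, 0.1754]
ee_rot: [-0.1, 0.701, -0.1, -0.699]
force: [0.5, 0.5, 4.5]
gripper_width: 0.0122
```

```bash
python3 st.py
```

```text
t 31.3 [0.511  0.0163 0.1754] yaw 1.2873 w 0.0122 F [0.49 0.47 4.53] M [ 0.021 -0.228 -0.197] j [ 0.032 -1.255] jt6 -0.172
```

>>> send_rows(
  deltas="0 0 0 0 0 -0.02 -1;0 0 0 0 0 -0.015 -1;0 0 0 0 0 0 0;0 0 0 0 0 0 0;0 0 0 0 0 0 0;0 0 0.01 0 0 0 0.2;0 0 0.04 0 0 0 0.2;0 0 0.05 0 0 0 0.2",
)

```text
time: 32.3
tool_pos: [0.5091, 0.0166, 0.2756]
ee_rot: [0.112, -0.697, 0.112, 0.699]
force: [-0.0, -0.2, 0.6]
gripper_width: 0.0516
```

>>> send_rows(
  deltas="0 -0.01 0.02 0 0 -0.15 0.2;0.01 -0.02 0.01 0 0 -0.18 0.2;0.015 -0.02 0 0 0 -0.18 0.2;0.015 -0.02 0 0 0 -0.18 0.2;0.015 -0.02 0 0 0 -0.18 0.2;0.015 -0.02 0 0 0 -0.18 0.2;0.015 -0.015 0 0 0 -0.18 0.2;0.015 -0.015 0 0 0 -0.1 0.2",
)

```text
time: 33.3
tool_pos: [0.6104, -0.124, 0.3055]
ee_rot: [0.52, -0.48, 0.52, 0.479]
force: [-0.5, 0.7, -0.6]
gripper_width: 0.0509
```

Run:
```python
from h import *
import pickle,runpy
runpy.run_path('st.py')
s=sense();im=grab_frame("wrist");pickle.dump(s,open('s4.pkl','wb'))
cv2.imwrite("pics/w4.png",im[:,:,::-1])
im=grab_frame("top");cv2.imwrite("pics/t4.png",cv2.resize(im[85:225,235:420,::-1],None,fx=4,fy=4,interpolation=cv2.INTER_CUBIC))
```

```text
t 33.3 [ 0.6104 -0.124   0.3055] yaw -0.0807 w 0.0509 F [-0.49  0.7  -0.64] M [-0.056  0.037  0.039] j [-0.2  -0.12] jt6 -0.416
```

View pics/w4.png

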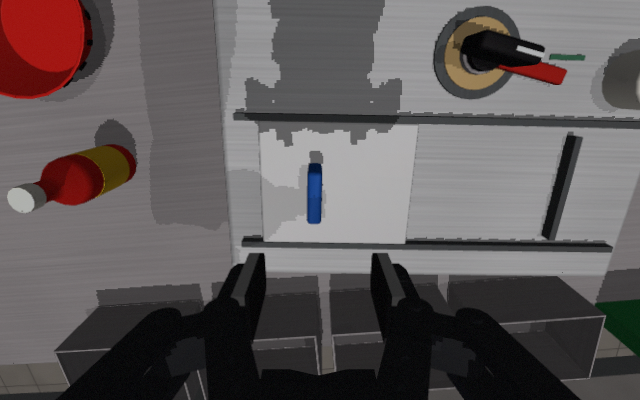

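View pics/t4.png

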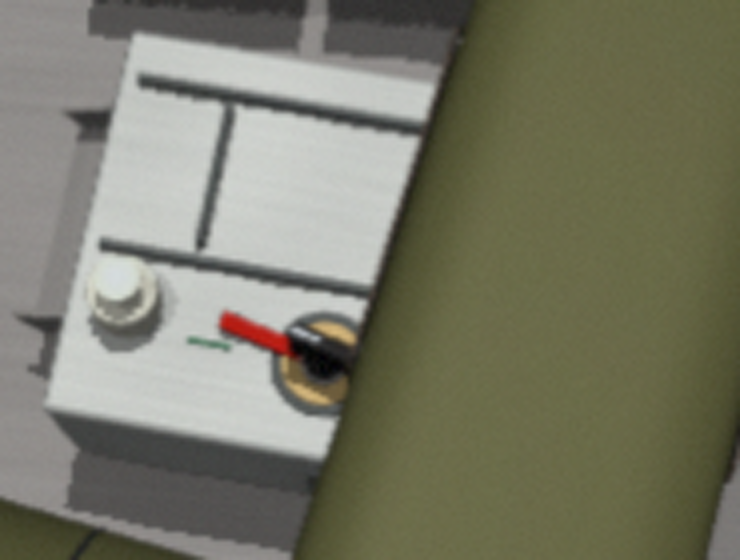

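Run:
```python
from h import *
import pickle
s=pickle.load(open('s4.pkl','rb'))
a=cv2.imread('pics/w4.png');hsv=cv2.cvtColor(a,cv2.COLOR_BGR2HSV)
blue=cv2.inRange(hsv,(105,150,60),(130,255,255));blue[:100]=0;blue[300:]=0
red=cv2.inRange(hsv,(0,150,80),(8,255,255));red[:,:450]=0;red[130:]=0
gr=cv2.inRange(hsv,(50,60,40),(90,255,255));gr[:,:500]=0;gr[100:]=0
ax=np.array([.5098,.0172])
for n,m,z in(('blue',blue,.198),('red',red,.161),('green',gr,.15)):
    k,l,st,ce=cv2.connectedComponentsWithStats(m);i=1+np.argmax(st[1:,4]);ys,xs=np.where(l==i)
    print(n,st[i],ce[i],cv2.minAreaRect(np.c_[xs,ys].astype(np.float32)),onz("wrist",ce[i],z,s))
    d=onz("wrist",ce[i],z,s)[:2]-ax;print('  ang rel cutter',np.arctan2(d[1],d[0])+.0985,np.hypot(*d))
    pts=np.array([onz("wrist",p,z,s)[:2] for p in zip(xs,ys)]);c=np.cov((pts-pts.mean(0)).T);w,v=np.linalg.eigh(c);print('  dir',np.arctan2(v[1,1],v[0,1])+.0985)
tip=onz("wrist",(564.5,75),.161,s)[:2]-ax;print('tip',np.arctan2(tip[1],tip[0])+.0985,np.hypot(*tip))
# blue top face ends
b=cv2.resize(a[150:235,280:350],None,fx=8,fy=7,interpolation=cv2.INTER_CUBIC);cv2.imwrite('pics/w4c.png',b)
a_=cv2.resize(a[0:110,420:600],None,fx=4,fy=4,interpolation=cv2.INTER_CUBIC);cv2.imwrite('pics/w4d.png',a_)
```

```text
blue [308 172  14  51 669] [314.12406577 196.68759342] ((314.5, 197.0), (50.0, 13.0), 90.0) [ 0.60941447 -0.12705667  0.198     ]
  ang rel cutter -0.8679501225001455 0.17530838634878212
  dir 3.143683451933579
red [499  62  68  22 717] [539.9986053   71.71548117] ((532.5733032226562, 68.23937225341797), (65.8513412475586, 16.75614356994629), 15.708636283874512) [0.5286001 0.0659036 0.161    ]
  ang rel cutter 1.3009078210299223 0.05220617572332127
  dir 1.464701871663222
green [550  55  35   5 161] [567.2173913  56.9068323] ((567.0, 57.0), (4.0, 34.0), 90.0) [0.51848084 0.09467642 0.15      ]
  ang rel cutter 1.5577168020662342 0.0779612265738813
  dir 1.5775620281094247
tip 1.3517065886357853 0.07319437867998584
```

View pics/w4c.png

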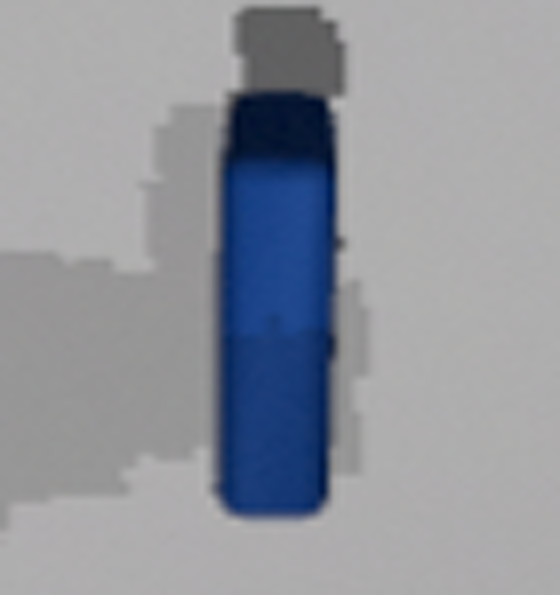

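View pics/w4d.png

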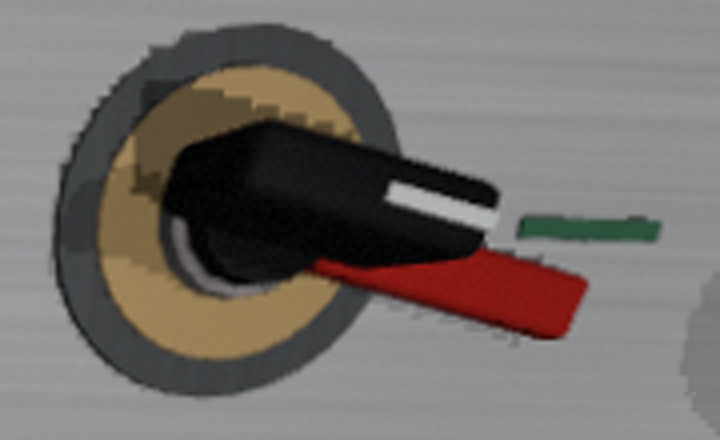

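>>> send_rows(
  deltas="0.0015 -0.003 -0.01 0 0 -0.016 0.2;0 0 -0.03 0 0 0 0.2;0 0 -0.03 0 0 0 0.2;0 0 -0.03 0 0 0 0.2;0 0 -0.02 0 0 0 0.2;0 0 -0.013 0 0 0 0.2;0 0 -0.005 0 0 0 0.2;0 0 0 0 0 0 0.2",
)

```text
time: 34.4
tool_pos: [0.6115, -0.1262, 0.1671]
ee_rot: [0.523, -0.476, 0.523, 0.476]
force: [-1.1, 0.3, 0.3]
gripper_width: 0.0512
```

Run:
```python
from h import *
import runpy
runpy.run_path('st.py')
im=grab_frame("wrist")
cv2.imwrite("pics/w5.png",im[:,:,::-1])
```

```text
t 34.4 [ 0.6115 -0.1262  0.1671] yaw -0.0926 w 0.0512 F [-1.08  0.28  0.34] M [ 0.025 -0.013 -0.017] j [-0.204 -0.111] jt6 -0.001
```

View pics/w5.png

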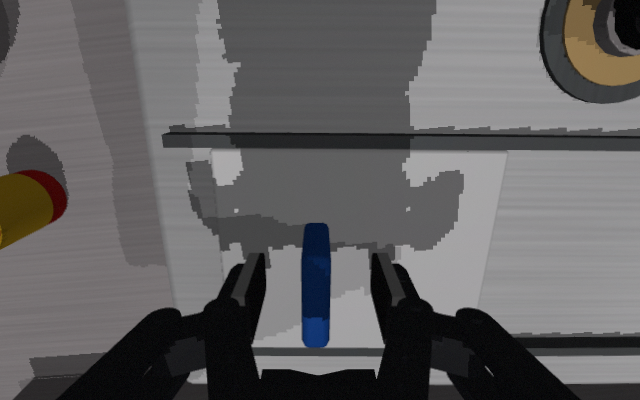

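>>> send_rows(
  deltas="0 -0.0005 0 0 0 -0.005 -0.3;0 0 0 0 0 0 -0.6;0 0 0 0 0 0 -1;0 0 0 0 0 0 -1;0 0 0 0 0 0 -1;0 0 0 0 0 0 -1;0 0 0 0 0 0 -1;0.0003 0.003 0 0 0 0 -1",
)

```text
time: 35.45
tool_pos: [0.612, -0.1248, 0.1674]
ee_rot: [0.524, -0.476, 0.524, 0.474]
force: [-0.7, -2.5, 5.2]
gripper_width: 0.0111
```

>>> send_rows(
  deltas="0.0007 0.007 0 0 0 0 -1;0.001 0.01 0 0 0 0 -1;0.001 0.01 0 0 0 0 -1;0.001 0.01 0 0 0 0 -1;0.001 0.01 0 0 0 0 -1;0.001 0.01 0 0 0 0 -1;0.0006 0.006 0 0 0 0 -1;0 0 0 0 0 0 -1",
)

```text
time: 36.45
tool_pos: [0.6184, -0.0606, 0.1674]
ee_rot: [0.524, -0.475, 0.524, 0.475]
force: [-0.7, 0.2, 5.3]
gripper_width: 0.0108
```

```bash
python3 st.py
```

```text
t 36.45 [ 0.6184 -0.0606  0.1674] yaw -0.0975 w 0.0108 F [-0.75  0.19  5.28] M [-0.021  0.11  -0.048] j [-0.098 -0.   ] jt6 -0.054
```

>>> send_rows(
  deltas="0.0007 0.007 0 0 0 0 -1;0.001 0.01 0 0 0 0 -1;0.001 0.01 0 0 0 0 -1;0.001 0.01 0 0 0 0 -1;0.0008 0.008 0 0 0 0 -1;0.0005 0.005 0 0 0 0 -1;0 0 0 0 0 0 -1;0 0 0 0 0 0 -1",
)

```text
time: 37.45
tool_pos: [0.6234, -0.0106, 0.1674]
ee_rot: [0.524, -0.475, 0.523, 0.475]
force: [-0.8, 0.2, 5.1]
gripper_width: 0.011
```

```bash
python3 st.py
```

```text
t 37.45 [ 0.6234 -0.0106  0.1674] yaw -0.0976 w 0.0110 F [-0.81  0.17  5.14] M [-0.028  0.154 -0.095] j [-0.017  0.08 ] jt6 -0.051
```

>>> send_rows(
  deltas="0.0001 0.001 0 0 0 0 -1;0.0001 0.001 0 0 0 0 -1;0.0001 0.001 0 0 0 0 -1;0.0001 0.001 0 0 0 0 -1;0 0 0 0 0 0 -1;0 0 0 0 0 0 -1;0 0 0 0 0 0 -1;0 0 0 0 0 0 -1",
)

```text
time: 38.45
tool_pos: [0.6235, -0.009, 0.1675]
ee_rot: [0.523, -0.476, 0.525, 0.473]
force: [-0.9, -6.8, 5.9]
gripper_width: 0.0111
```

```bash
python3 st.py
```

```text
t 38.45 [ 0.6235 -0.009   0.1675] yaw -0.0990 w 0.0111 F [-0.94 -6.83  5.89] M [-0.961  0.235  0.033] j [-0.012  0.087] jt6 0.028
```

>>> send_rows(
  deltas="0.0001 0.001 0 0 0 0 -1;0 0 0 0 0 0 -1;0 0 0 0 0 0 0;0 0 0 0 0 0 0;0 0 0 0 0 0 0.1;0 0 0 0 0 0 0.1;0 0 0.02 0 0 0 0.1;0 0 0.05 0 0 0 0.1",
)

```text
time: 39.45
tool_pos: [0.6216, -0.0056, 0.2346]
ee_rot: [0.522, -0.473, 0.525, 0.477]
force: [1.1, -0.2, 0.2]
gripper_width: 0.0469
```

>>> send_rows(
  deltas="0 0 0.05 0 0 0 0.1;0 0 0.03 0 0 0 0.1;-0.03 0 0.02 0 0 0 0.1;-0.04 0 0 0 0 0 0.1;-0.04 0 0 0 0 0 0.1;-0.03 0 0 0 0 0 0.1;0 0 0 0 0 0 0.1;0 0 0 0 0 0 0.1",
)

```text
time: 40.45
tool_pos: [0.4842, -0.0058, 0.337]
ee_rot: [0.524, -0.475, 0.523, 0.475]
force: [0.0, 0.2, -0.2]
gripper_width: 0.0469
```

Run:
```python
from h import *
import runpy,pickle
runpy.run_path('st.py')
s=sense();im=grab_frame("wrist");pickle.dump(s,open('s6.pkl','wb'))
cv2.imwrite("pics/w6.png",im[:,:,::-1])
cv2.imwrite("pics/sc6.png",grab_frame("scene")[:,:,::-1])
```

```text
t 40.45 [ 0.4842 -0.0058  0.337 ] yaw -0.0977 w 0.0469 F [ 0.04  0.21 -0.16] M [ 0.032  0.037 -0.017] j [-0.012  0.086] jt6 -0.0
```

View pics/w6.png

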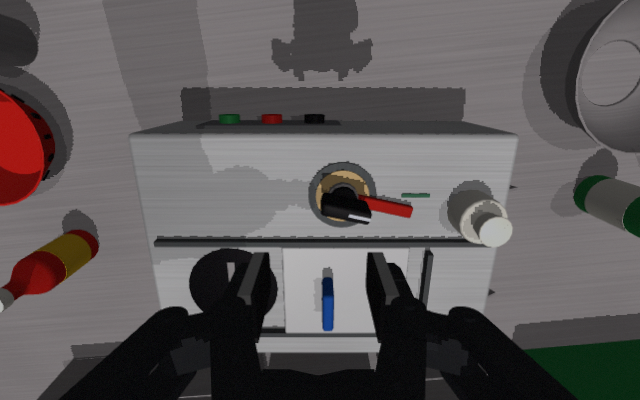

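View pics/sc6.png

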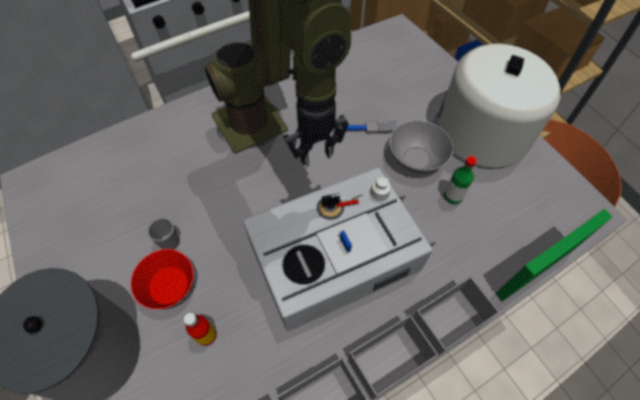

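Run:
```python
from h import *
import pickle
from cut import t,s as sc
a=cv2.imread('pics/sc6.png')[165:325,240:440];cv2.imwrite('pics/sc6c.png',cv2.resize(a,None,fx=3.7,fy=3.7,interpolation=cv2.INTER_CUBIC))
s=pickle.load(open('s6.pkl','rb'))
def bl(n,f,box,st):
    im=cv2.imread(f);hsv=cv2.cvtColor(im,cv2.COLOR_BGR2HSV);m=cv2.inRange(hsv,(105,140,50),(130,255,255))
    k=np.zeros_like(m);x0,y0,x1,y1=box;k[y0:y1,x0:x1]=255;m&=k
    mo=cv2.moments(m,True);c=(mo['m10']/mo['m00'],mo['m01']/mo['m00']);return onz(n,c,.19,st)
a=bl("scene","pics/scene0.png",(240,200,440,320),None);b=bl("scene","pics/sc6.png",(240,200,440,320),None);print(a,b,np.linalg.norm(b-a))
a=bl("wrist","pics/w4.png",(280,150,350,300),pickle.load(open('s4.pkl','rb')));b=bl("wrist","pics/w6.png",(310,260,345,345),s);print(a,b,np.linalg.norm(b-a))
```

```text
[ 0.61649741 -0.12934679  0.19      ] [ 0.62881608 -0.01246     0.19      ] 0.11753412991660615
[ 0.61054097 -0.12704687  0.19      ] [ 0.61819282 -0.00836943  0.19      ] 0.11892386389011221
```

View pics/sc6c.png

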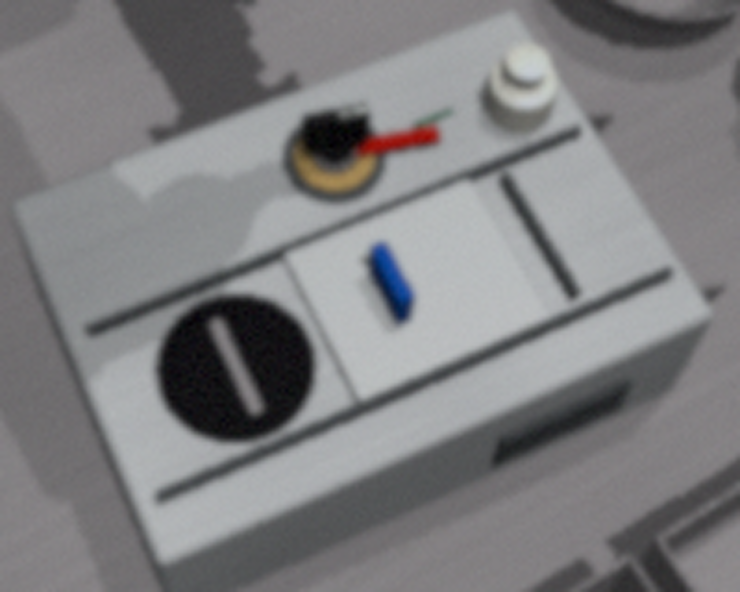

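Run:
```python
from h import *
from cut import s as sc,t
th=-.0985;Rm=np.array([[np.cos(th),-np.sin(th)],[np.sin(th),np.cos(th)]])
o=np.array([.5098,.0172])-Rm@[-.075,.02];print(o)
f=lambda n,p,z:((onz(n,p,z)[:2]-o)@Rm*1000).round(1)
for nm,p,z in(("front edge",(473,183),.16),("front edge b",(547,310),.16),("rear",(288,258),.16),("rear b",(357,402),.16),("stop L",(502,182),.156),("stop R",(572,298),.15)):print(nm,f("scene",sc(*p),z))
for nm,p,z in(("start front",(433,135),.16),("start front b",(408,290),.16),("start rear",(635,168),.16),("stop",(228,106),.162),("stop",(203,248),.162)):print(nm,f("top",t(*p),z))
print('init scene front',f("scene",sc(318,248),.16),f("scene",sc(384,388),.16),'rear',f("scene",sc(122,322),.16),f("scene",sc(183,470),.16))
```

```text
[ 0.58246964 -0.01007862]
front edge [-8.7 94. ]
front edge b [95.6 93. ]
rear [ -9.6 -44.4]
rear b [100.7 -47. ]
stop L [ -2.9 113.9]
stop R [ 91.5 115.9]
start front [ 97.3 -23.4]
start front b [-14.5 -26.3]
start rear [  99.5 -162.3]
stop [ 91.5 117.9]
stop [-11.6 113.6]
init scene front [ -8.1 -23.1] [ 99.4 -27.4] rear [ -12.3 -161.5] [  96.2 -163.7]
```

>>> send_rows(
  deltas="0.05 -0.0027 0 0 0 0 0.1;0.05 0 -0.01 0 0 0 0.1;0.038 0 -0.03 0 0 0 0.1;0 0 -0.04 0 0 0 0.1;0 0 -0.04 0 0 0 0.1;0 0 -0.03 0 0 0 0.1;0 0 -0.02 0 0 0 0.1;0 0 0 0 0 0 0.1",
)

```text
time: 41.55
tool_pos: [0.6207, -0.0085, 0.1641]
ee_rot: [0.523, -0.474, 0.525, 0.476]
force: [-0.6, 1.0, 0.7]
gripper_width: 0.0467
```

>>> send_rows(
  deltas="0 0 0 0 0 0 -0.4;0 0 0 0 0 0 -0.8;0 0 0 0 0 0 -1;0 0 0 0 0 0 -1;0 0 0 0 0 0 -1;0 0 0 0 0 0 -1;0 0 0 0 0 0 -1;0 0 0 0 0 0 -1",
)

```text
time: 42.55
tool_pos: [0.6227, -0.009, 0.1681]
ee_rot: [0.525, -0.476, 0.523, 0.474]
force: [0.4, -2.5, 5.9]
gripper_width: 0.0111
```

```bash
python3 st.py
```

```text
t 42.55 [ 0.6227 -0.009   0.1681] yaw -0.0981 w 0.0111 F [ 0.43 -2.52  5.92] M [-0.471 -0.155 -0.006] j [-0.014  0.084] jt6 -0.034
```

Same place, y −0.009. Push 6 mm commanded and watch whether it gives.

>>> send_rows(
  deltas="0.0001 0.001 0 0 0 0 -1;0.0001 0.001 0 0 0 0 -1;0.0001 0.001 0 0 0 0 -1;0.0001 0.001 0 0 0 0 -1;0.0001 0.001 0 0 0 0 -1;0.0001 0.001 0 0 0 0 -1;0 0 0 0 0 0 -1;0 0 0 0 0 0 -1",
)

```text
time: 43.55
tool_pos: [0.6227, -0.0089, 0.1682]
ee_rot: [0.522, -0.478, 0.527, 0.47]
force: [-0.7, -18.8, 6.5]
gripper_width: 0.011
```

```bash
python3 st.py
```

```text
t 43.55 [ 0.6227 -0.0089  0.1682] yaw -0.1016 w 0.0110 F [ -0.66 -18.83   6.53] M [-2.821  0.151  0.154] j [-0.008  0.093] jt6 0.15
```

>>> send_rows(
  deltas="-0.0003 -0.003 0 0 0 0 -1;-0.0002 -0.002 0 0 0 0 -1;0 0 0 0 0 0 0;0 0 0 0 0 0 0;0 0 0 0 0 0 0.1;0 0 0 0 0 0 0.1;0 0 0.02 0 0 0 0.1;0 0 0.05 0 0 0 0.1",
)

```text
time: 44.55
tool_pos: [0.6196, -0.0073, 0.2346]
ee_rot: [0.522, -0.473, 0.526, 0.477]
force: [1.2, -0.4, 0.3]
gripper_width: 0.0472
```

>>> send_rows(
  deltas="0 0 0.05 0 0 0 0.1;0 0 0.05 0 0 0 0.1;-0.04 -0.02 0.02 0 0 0 0.1;-0.05 -0.02 0 0 0 0 0.1;-0.05 -0.02 0 0 0 0 0.1;-0.05 -0.02 0 0 0 0 0.1;-0.04 0 0 0 0 0 0.1;0 0 0 0 0 0 0.1",
)

```text
time: 45.55
tool_pos: [0.389, -0.0874, 0.3575]
ee_rot: [0.524, -0.475, 0.524, 0.475]
force: [1.2, 0.1, 0.7]
gripper_width: 0.0468
```

Run:
```python
from h import *
import runpy
runpy.run_path('st.py')
cv2.imwrite("pics/sc7.png",grab_frame("scene")[:,:,::-1])
im=grab_frame("top");cv2.imwrite("pics/t7.png",im[:,:,::-1])
```

```text
t 45.55 [ 0.389  -0.0874  0.3575] yaw -0.0991 w 0.0468 F [1.23 0.11 0.67] M [ 0.026 -0.057 -0.005] j [-0.221 -0.122] jt6 -0.033
```

View pics/sc7.png

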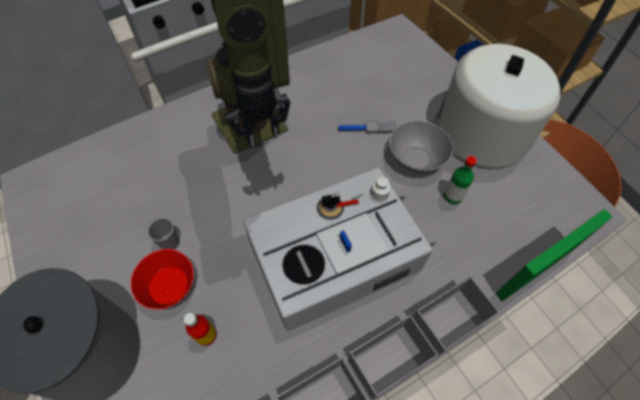

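View pics/t7.png

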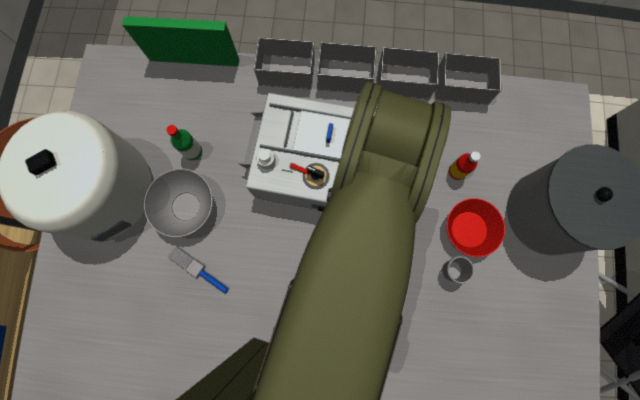

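```bash
python3 -c "
from cell import *
print(sign_off())"
```

```text
the job is handed in; nothing more can be done
None
```

The latch is free and at its open stop, the hatch cover is fully open, and I handed the job in at about 46 s; no verdict was reported.

**Rocking:** I held the wing grip and swung it five times, turning back at about 0.35–0.43 N m each time; the highest reading was 0.43, against the 0.6 N m shear limit. It broke free anticlockwise on the fifth swing, near 0.4 rad.

**Opening the latch:** I turned it on to the open stop, where the torque rose to about 0.2 N m. The torque estimate put the spindle at 1.35 rad, and the picture put the tongue tip at 1.352 rad.

**Hatch cover:** I slid the cover by its blue grip until it stopped. I gripped it a second time to check, and it did not move under about 19 N.

**Last pictures:** The gripper is clear of everything, and the other items show no visible shift.

**Checks that disagreed:**
- The green mark measured at about 1.56 rad from the latch axis, not 1.35. I went by the stop, not the mark.
- Travel in the pictures came out at 117.5–119 mm against the stated 120 mm. The pictures also show a gap of roughly 15–20 mm between the cover's front edge and the stop bar. Even so, the cover was solid against something at its end of travel.

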